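Turn the desk outlet's cap onto its pin and press it flush

ROBOT

A 7-joint arm with a two-finger parallel gripper is mounted at the origin on the work surface; the furniture and walls round the work are solid. World frame = base frame: x ahead of the robot, y to its left, z up, the work surface at z = 0. Lengths are in mm, angles in degrees, forces in N, time in s.
With the tool pointing down it reaches from about 400 to 875 mm from the base axis. Payload 6.5 kg.
Tool frame: the origin (TCP) lies on the centre line of the jaws, within the pads' length; the fingertips stand 25 mm ahead of it and the grasp point (between the pads) lies 6 mm ahead of it (arm.tcp_to_tips is the distance from the TCP to the fingertips, in mm); z points along the fingers, y is the line along which they close (so a half turn about z gives the same grasp; the last joint's range is limited). The gripper opens to 85 mm and grips with 20 to 120 N. Pads are 22 mm wide; open, the fingers measure 114 mm over their backs; the gripper's body (76 mm by 85 mm) begins 54 mm behind the grasp point. The pads swing forward as they close: fully open they stand 13 mm farther back than shut.
Start: joints at [68.228, 30.733, -0.252, 88.115, 0.149, 61.152, -4.079], TCP at [200.635, -618.252, 256.29] pointing down, gripper open.
Joint ranges: [-154.64, 154.64], [-21.42, 123.67], [-72.66, 72.17], [13.99, 137.28], [-74.86, 254.86], [10.95, 109.41], [-158.01, 158.01]. Speed limits (degrees/s): [136.94, 136.94, 180, 180, 180, 180, 180].

INTERFACE

Orientations are given as a 3x3 rotation matrix whose columns are the frame's x, y, z axes.
In Python, from workcell import arm gives the robot as it stands.
- The arm moves only by the tool apply_moves, never from a script. Its argument "rows" is a list of rows, each an object with "linear": the shift along the tool's x, y, z in m, a list of three; "rot": the turn, a rotation vector about the tool's x, y, z in rad, a list of three. A call has exactly 8 rows; each row is the pose to reach, as a shift and turn from the pose commanded when the call began, along the tool's axes at that moment; what a row does not reach only later rows make up. A row lasts 1/10 s, in which the tool goes at most 50 mm and 8.59 degrees, less where a joint would pass 70% of its speed; a pose out of reach is approached as far as the arm can. A call with a gripper value outside its range is refused whole. "grip" is the finger opening in m, from 0 to 0.0854, set as the call begins (left out, the last holds). The fingers move at their own pace and stop on an object; "squeeze" is the grip in N (left out, the last holds). Time passes only in rows, so rows that repeat a pose let the fingers close, or fill a call up. It gives the time, the measured TCP pose, the force, the opening and the grip force at its end, in the units of the state.
- arm.read_state(): the state, without advancing time (a new reading comes with each control period).
- arm.capture(name): name is "scene" or "top" or "wrist"; returns the picture (384x512x3 uint8, red, green, blue); there is no depth.
- arm.camera_info(name): a dict with "camera_matrix" (3x3 intrinsics, pixels), "cam_to_world" (4x4, takes a point from camera to world coordinates); the wrist camera has in their place "mount" (4x4, takes a point from camera to tool coordinates, whose origin is the TCP and whose axes are the flange's). Camera axes: x right, y up, looking along -z (the intrinsics and any distortion apply to the point x, -y, -z); pixel columns grow to the right and rows downward; lengths in mm; the calibration is good to about 2 mm. A picture is of the moment at which its call begins: read the wrist's pose just before it. camera_info takes no time and is no camera call.
- arm.job_done(): hands the job in; it is judged then, once.
The state is a dict: "t": time; "qpos": joint angles; "dq": joint speeds; "joint_torque": joint torques, N m; "tool_pos": TCP position; "tcp_rot": TCP orientation; "ft_force": force on the tool from outside, world axes, zero at the start; "torque": the same for the moment, N m; "grip_width": opening from 0.0 (shut) to 1.0 (fully open); "finger_force": force on a finger pad.
Only numpy, scipy, OpenCV 4.12 (cv2) and the standard library are available. Lean on these libraries where they do the work, as an engineer would, in place of code of your own. Each camera call takes 0.05 s, during which the arm holds its last target. There are 200 camera calls.

TASK

The round charging outlet on the desk stands open: push its dark cap round with a fingertip by the white peg until the notch in the cap's edge meets the orange locating pin, then press the cap straight down until it sits fully home, flush with the grey collar. Do not force the cap down beside the pin, do not grip the peg or pull the cap up, and leave the other things on the desk where they are.

Things in the scene. Friction and masses are not known exactly. Their poses are not given: they have to be found in the camera images.
- charger: round grey charging outlet fixed to the desk: collar 144 mm across at the foot, 134 mm across at the rim, rim 34 mm above the desk, rim wall 6 mm thick. Origin: centre of its underside, on the cap's turning axis, z up. Its x axis points to the orange pin. A tall printer (over 0.35 m high) fills the desk behind and left of it: its front is at world x 0.53 and its right side at world y 0.08, and the gripper must keep clear of it, so come in over the front of the desk
- charger_pin (a point): the highest point of the orange locating pin, 9 mm in diameter with a domed tip, 52 mm from the outlet's axis just inside the collar and level with its rim (34 mm above the desk); a short orange bar on the collar beside it shows from above where it is
- cap_notch (a point): middle of the notch in the edge of the dark cap (disc 112 mm across, 8 mm thick), at the level of the cap's underside, 52 mm from the axis. The notch is 14 mm wide, open to the rim, with a white line on the cap pointing to it. The cap can sink only when this point is over charger_pin within about 2.5 mm to either side (the domed pin guides it in from about 4 mm); otherwise the cap stops on the pin after 2 to 4 mm
- cap_top (a point): centre of the cap's flat top face, on the turning axis: 44 mm above the desk while the cap stands open, 34 mm when it is fully home
- cap_peg: white finger peg: an upright post 12 mm in diameter and 18 mm high on the cap's top face; origin at its foot, level with the cap's top face, 34 mm from the axis, directly opposite the notch; nothing else rises above the cap's top
- cap (a joint): turning angle of the cap in rad, counterclockwise from above positive; 0 (or a full turn, 6.283) puts the notch over the pin. It starts anywhere from 0.7 to 5.6, can be turned either way any amount the job needs, and stays where it is left (about 0.04 N m of friction, so 1 to 2 N at the peg)
- cap_slide (a joint): how far the cap has been pressed down its stem, in m: 0 open at the start, 0.010 fully home; negative when pulled up. Pressing takes about 3 to 4 N on any part of the top; it does not spring back and stays where it is left
- mouse: loose black computer mouse 108x60x36 mm, bystander; origin at the centre of its underside
- memo_pad: loose yellow memo pad 76x76x11 mm, bystander; origin at the centre of its underside
- stapler: loose blue stapler 132x32x51 mm, bystander; origin at the centre of its underside
- calculator: loose desk calculator 128x92x25 mm, bystander; origin at the centre of its underside
- usb_adapter: loose white plug-in adapter 86x22x15 mm, bystander; origin at the centre of its underside
- carton_a: loose small white carton 50x85x22 mm, bystander; origin at the centre of its underside

How it is judged (in metres and radians):
On the way:
1. the cap, still standing open, is turned until its notch meets the pin (horizontal distance between cap_notch and charger_pin below 0.005 m and value of joint cap_slide below 0.006 m).
At the end, for the whole second after the job is handed in: the cap is pressed down at least 8.5 of its 10 mm (top within 1.5 mm of flush with the collar), its notch within 5 mm of the pin, at rest (value of joint cap_slide above 0.0085 m and horizontal distance between cap_notch and charger_pin below 0.005 m and z of cap_top in the frame of charger below 0.0355 m and velocity of joint cap_slide below 0.005 m/s); the robot touches nothing.
It fails at once if the peg is gripped (or shoved just as hard) (contact force between the fingers and cap_peg above 30 N).
It fails at once if the cap is pulled up more than 4 mm (value of joint cap_slide below -0.004 m).
It fails at once if the cap is forced down beside the pin (value of joint cap_slide above 0.0065 m and horizontal distance between cap_notch and charger_pin above 0.008 m).
It fails at once if another thing on the desk is moved more than 20 mm (distance of any of mouse, memo_pad, stapler, calculator, usb_adapter, carton_a from where it was at the start of the episode above 0.02 m).
It also fails if it takes over 48 s, if anything falls off the work surface, if the arm or the gripper's body presses on something with over 40 N, if the wrist force passes 120 N, or if a joint passes its speed limit or range.

## Working session

There is one attempt and no reset: what is moved stays moved. The work goes in short steps, Python scripts to look and compute and a tool call to move; the robot and the scene stay as the last step left them, time stands still between calls to the robot, and variables do not carry over. Pictures are saved under pics/ and viewed, at most 10 in all, crops included, and the job is handed in when it is done.

Besides the shell and the picture viewer there is one more tool, called after "Emit:" as name(argument=value, ...) on one line, values as JSON. apply_moves: Moves the arm, as the interface text tells. Its arguments: {"type":"object","properties":{"rows":{"type":"array"},"grip":{"type":"number"},"squeeze":{"type":"number"}},"required":["rows"]}

```bash
mkdir -p pics
python3 - <<'E'
from workcell import arm
import cv2,numpy as np
np.set_printoptions(precision=4,suppress=True)
for n in("scene","top"):
    im=arm.capture(n); cv2.imwrite(f"pics/{n}0.png",im[:,:,::-1]); print(n,arm.camera_info(n))
print(arm.camera_info("wrist")); s=arm.read_state(); print(s)
E
```

```text
scene {'camera_matrix': array([[460.1151,   0.    , 266.9437],
       [  0.    , 460.1151, 184.1308],
       [  0.    ,   0.    ,   1.    ]]), 'cam_to_world': array([[ -0.7728,   0.4314,  -0.4655, -85.2646],
       [ -0.6346,  -0.5298,   0.5626, 815.9709],
       [ -0.0039,   0.7302,   0.6832, 917.5908],
       [  0.    ,   0.    ,   0.    ,   1.    ]])}
top {'camera_matrix': array([[373.686 ,   0.    , 251.3797],
       [  0.    , 373.686 , 193.4364],
       [  0.    ,   0.    ,   1.    ]]), 'cam_to_world': array([[ -0.003 ,   0.9844,  -0.1759, 352.9809],
       [ -0.9999,  -0.0012,   0.0106,  82.0644],
       [  0.0102,   0.1759,   0.9843, 977.0046],
       [  0.    ,   0.    ,   0.    ,   1.    ]])}
{'camera_matrix': array([[276.4331,   0.    , 257.8257],
       [  0.    , 276.4331, 188.4704],
       [  0.    ,   0.    ,   1.    ]]), 'mount': array([[  -0.0002,    0.9578,    0.2875,   75.0019],
       [   1.    ,    0.0002,   -0.0001,    0.7116],
       [  -0.0001,    0.2875,   -0.9578, -117.2029],
       [   0.    ,    0.    ,    0.    ,    1.    ]])}
{'t': 0.1, 'qpos': array([68.2276, 30.7731, -0.2548, 88.1647,  0.1485, 61.1524, -4.08  ]), 'dq': array([ 0.0025, -0.0701,  0.005 , -0.1924, -0.0473, -0.0359, -0.0456]), 'joint_torque': array([  0.0025, -58.4568,   1.0518, -25.9777,   0.0126,   0.0047,
         0.    ]), 'tool_pos': array([ 200.4723, -617.7562,  255.504 ]), 'tcp_rot': array([[ 0.9511,  0.3087, -0.0006],
       [ 0.3087, -0.9511,  0.0015],
       [-0.0001, -0.0016, -1.    ]]), 'ft_force': array([-0.3795,  1.2118,  1.0557]), 'torque': array([-0.0126, -0.0622, -0.0142]), 'finger_force': 0.0, 'grip_width': 1.0008762795834591}
```

View pics/top0.png

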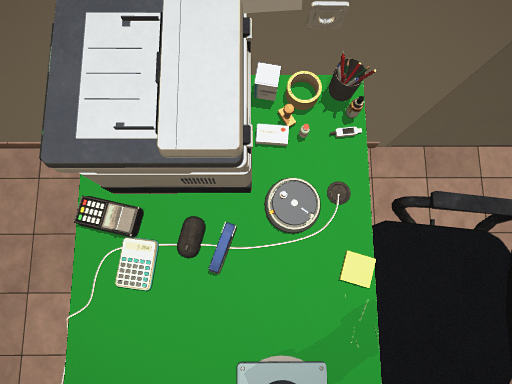

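View pics/scene0.png

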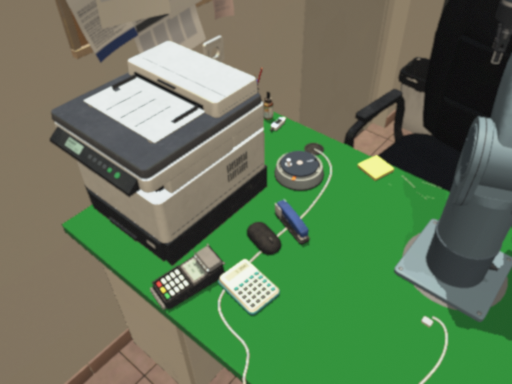

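The top view shows the outlet at about (293,205), with the printer's right side at column 250. I'll zoom in on the outlet in both pictures.

```bash
cat > h.py <<'E'
import numpy as np
from workcell import arm
np.set_printoptions(precision=4,suppress=True)
def ray(info,uv,z,T=None):
    K=info["camera_matrix"];T=info["cam_to_world"] if T is None else T
    d=np.linalg.inv(K)@[uv[0],uv[1],1]; d=T[:3,:3]@(d*[1,-1,-1]); o=T[:3,3]
    return o+d*(z-o[2])/d[2]
def wristT(s,info):
    T=np.eye(4);T[:3,:3]=s["tcp_rot"];T[:3,3]=s["tool_pos"]; return T@info["mount"]
E
python3 - <<'E'
from h import *
import cv2
a=cv2.imread("pics/top0.png")[165:245,250:340]; b=cv2.imread("pics/scene0.png")[140:200,265:335]
a=cv2.resize(a,None,fx=6,fy=6,interpolation=2)[:,:450]; b=cv2.resize(b,None,fx=5,fy=5,interpolation=2)
o=np.zeros((480,800,3),np.uint8);o[:,:450]=a;o[:300,450:800]=b;cv2.imwrite("pics/c0.png",o)
print(ray(arm.camera_info("top"),(293,205),34))
E
```

```text
[491.3954 -34.2088  34.    ]
```

View pics/c0.png

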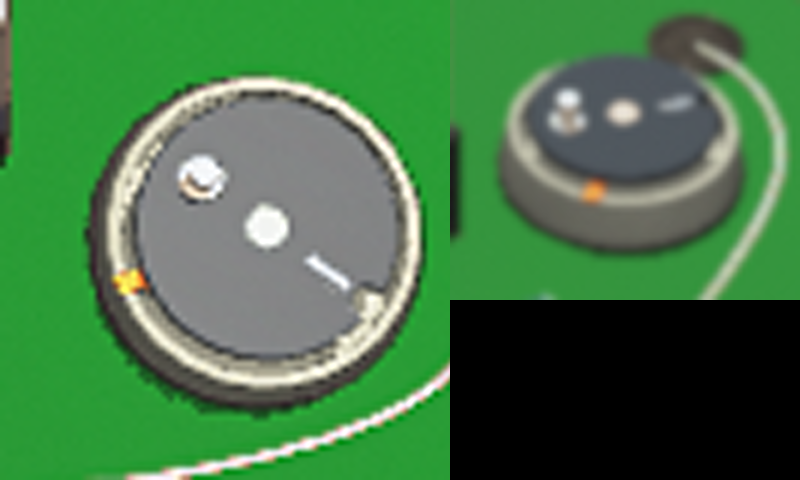

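The crop shows the cap hub at (267,227), the orange bar at (129,281), the peg at about (203,172), and the notch at the lower right at (370,300). I'll convert these to world positions.

Run:
```python
from h import *
i=arm.camera_info("top")
P=lambda u,v,z:ray(i,((u+.5)/6+250-.5,(v+.5)/6+165-.5),z)
c=P(267,227,44)
for n,p in dict(c=c,bar=P(129,281,34),pegtop=P(202,170,62),notch=P(370,300,42),line=P(327,272,44),rimL=P(107,227,34),rimR=P(420,227,34),rimT=P(263,78,34),rimB=P(263,387,34)).items():
    d=p-c; print(n,p,np.hypot(d[0],d[1]),np.degrees(np.arctan2(d[1],d[0])))
```

```text
c [496.5224 -35.8678  44.    ] 0.0 0.0
bar [474.9948  21.9691  34.    ] 61.713320113585695 110.41591944677921
pegtop [517.7219  -7.1346  62.    ] 35.70730544486599 53.57992981645661
notch [465.7485 -78.7258  42.    ] 52.762135589316536 -125.67997450557294
line [477.367  -60.6589  44.    ] 31.329408459932903 -127.69220343532136
rimL [498.1597  31.0538  34.    ] 66.94156898446337 88.59848503113633
rimR [ 497.9663 -102.4282   34.    ] 66.57613855784426 -88.75730575953835
rimT [563.0257 -36.9094  34.    ] 66.51139862588266 -0.8973828346503168
rimB [429.9967 -33.8715  34.    ] 66.55570121831681 178.28119477696288
```

Measured in world mm:
- Cap centre is (496.5, −35.8) and the rim radius of 66.6 matches the given 67.
- The pin is at 110.4°, the notch at −127° and the peg at 53°, so a clockwise turn of about 122° is needed.

I'll approach over the front of the desk with the fingers shut, turning the tool counterclockwise as it goes.

Emit:
apply_moves(rows=[{"linear": [0.034, -0.024, 0], "rot": [0, 0, -0.144]}, {"linear": [0.068, -0.049, 0], "rot": [0, 0, -0.288]}, {"linear": [0.103, -0.073, 0], "rot": [0, 0, -0.431]}, {"linear": [0.137, -0.098, 0], "rot": [0, 0, -0.575]}, {"linear": [0.171, -0.122, 0], "rot": [0, 0, -0.719]}, {"linear": [0.205, -0.146, 0], "rot": [0, 0, -0.863]}, {"linear": [0.24, -0.171, 0], "rot": [0, 0, -1.006]}, {"linear": [0.274, -0.195, 0], "rot": [0, 0, -1.15]}], grip=0.0, squeeze=20)

```text
t: 0.9
tool_pos: [401.7, -346.5, 256.1]
tcp_rot: [[0.101, 0.995, -0.0], [0.995, -0.101, 0.0], [0.0, -0.0, -1.0]]
ft_force: [0.5, -0.6, 0.1]
grip_width: 0.004
finger_force: 0.0
```

Emit:
apply_moves(rows=[{"linear": [0.039, 0.005, 0.007], "rot": [0, 0, -0.144]}, {"linear": [0.078, 0.009, 0.014], "rot": [0, 0, -0.288]}, {"linear": [0.117, 0.014, 0.021], "rot": [0, 0, -0.431]}, {"linear": [0.156, 0.019, 0.028], "rot": [0, 0, -0.575]}, {"linear": [0.195, 0.024, 0.034], "rot": [0, 0, -0.719]}, {"linear": [0.233, 0.028, 0.041], "rot": [0, 0, -0.863]}, {"linear": [0.272, 0.033, 0.048], "rot": [0, 0, -1.006]}, {"linear": [0.311, 0.038, 0.055], "rot": [0, 0, -1.15]}])

```text
t: 1.7
tool_pos: [472.0, -41.7, 201.0]
tcp_rot: [[-0.867, 0.499, -0.0], [0.499, 0.867, -0.0], [-0.0, -0.0, -1.0]]
ft_force: [1.2, 0.8, -0.8]
grip_width: 0.001
finger_force: 0.0
```

Run:
```python
from h import *
import cv2
s=arm.read_state(); im=arm.capture("wrist"); np.savez("w1.npz",R=s["tcp_rot"],p=s["tool_pos"])
cv2.imwrite("pics/w1.png",cv2.resize(im[:,:,::-1],(768,576),interpolation=2)); print(s["qpos"],s["tool_pos"],s["tcp_rot"],arm.tcp_to_tips)
```

```text
[ 32.4768  23.0443 -39.8173 115.1998  19.5967  48.4171  41.7587] [471.9754 -41.7142 200.9628] [[-0.8667  0.4989 -0.0001]
 [ 0.4989  0.8667 -0.0002]
 [-0.     -0.0003 -1.    ]] 25.0
```

View pics/w1.png

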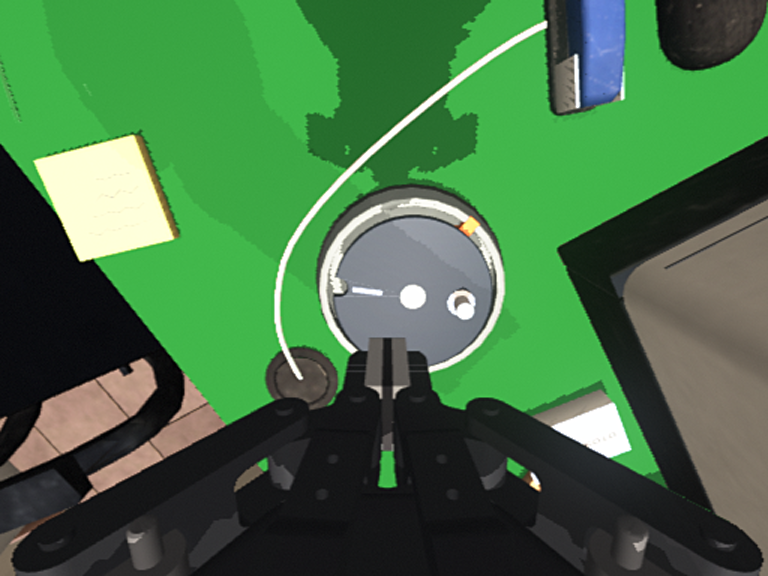

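In the wrist view (scaled 1.5×), the hub is at (412,297), the orange bar at (469,227), the notch at the left edge (339,287) and the peg top at about (464,310). I'll check these against the first estimate.

Run:
```python
from h import *
i=arm.camera_info("wrist"); w=np.load("w1.npz"); T=wristT(dict(tcp_rot=w["R"],tool_pos=w["p"]),i)
P=lambda u,v,z:ray(i,(u/1.5,v/1.5),z,T)
c=P(412,297,44)
for n,p in dict(c=c,bar=P(469,227,34),pegtop=P(464,309,62),pegfoot=P(461,300,44),notch=P(339,287,42),line=P(366,292,44)).items():
    d=p-c; print(n,p,np.hypot(d[0],d[1]),np.degrees(np.arctan2(d[1],d[0])))
```

```text
c [499.6099 -36.426   44.    ] 0.0 0.0
bar [477.9542  21.0062  34.    ] 61.37935159564413 110.65972877812717
pegtop [518.1012  -8.7692  62.    ] 33.26904118144935 56.23333557617203
pegfoot [518.6517  -7.8001  44.    ] 34.38070931631499 56.36830417708251
notch [468.3935 -77.2318  42.    ] 51.376811963914136 -127.41587029844258
line [480.4363 -62.366   44.    ] 32.25693456707672 -126.46995271327698
```

Emit:
apply_moves(rows=[{"linear": [0.001, 0.007, 0.012], "rot": [0, 0, -0.144]}, {"linear": [0.001, 0.014, 0.025], "rot": [0, 0, -0.288]}, {"linear": [0.002, 0.021, 0.037], "rot": [0, 0, -0.431]}, {"linear": [0.003, 0.028, 0.05], "rot": [0, 0, -0.575]}, {"linear": [0.003, 0.034, 0.062], "rot": [0, 0, -0.719]}, {"linear": [0.004, 0.041, 0.075], "rot": [0, 0, -0.863]}, {"linear": [0.005, 0.048, 0.087], "rot": [0, 0, -1.006]}, {"linear": [0.005, 0.055, 0.1], "rot": [0, 0, -1.15]}])

```text
t: 2.55
tool_pos: [495.3, 6.9, 100.6]
tcp_rot: [[-0.81, -0.587, -0.001], [-0.587, 0.81, -0.0], [0.001, 0.0, -1.0]]
ft_force: [1.0, -0.4, 0.2]
grip_width: -0.0
finger_force: 0.0
```

Run:
```python
from h import *
import cv2
s=arm.read_state(); im=arm.capture("wrist"); np.savez("w2.npz",R=s["tcp_rot"],p=s["tool_pos"])
cv2.imwrite("pics/w2.png",cv2.resize(im[:,:,::-1],(768,576),interpolation=2)); print(s["qpos"],s["tool_pos"],s["tcp_rot"],s["ft_force"])
```

```text
[ 30.5086  38.9589 -47.1096 115.1771  41.4273  44.1327  84.1528] [495.2829   6.9126 100.5972] [[-0.8096 -0.587  -0.0005]
 [-0.587   0.8096 -0.0002]
 [ 0.0005  0.0002 -1.    ]] [ 0.956  -0.3781  0.203 ]
```

View pics/w2.png

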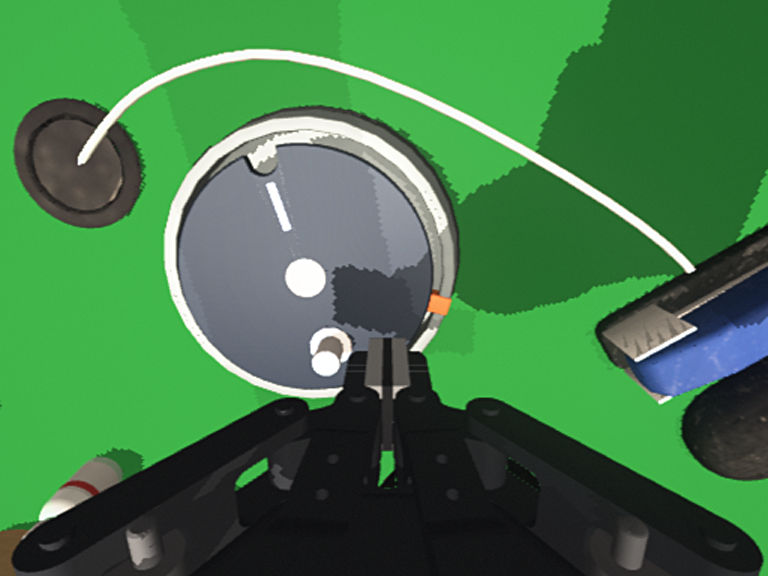

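The wrist view shows the shut fingertips at (388,340), just on the counterclockwise side of the peg (foot about (330,347), top (326,362)). The hub is at (305,278), the notch at (262,158) and the orange bar at (440,303). The fingers will clear the peg on the way down, so I'll lower the tips to about 3 mm above the cap.

Emit:
apply_moves(rows=[{"linear": [0, 0.001, 0.006], "rot": [0, 0, -0.03]}, {"linear": [0, 0.001, 0.012], "rot": [0, 0, -0.06]}, {"linear": [0, 0.001, 0.017], "rot": [0, 0, -0.1]}, {"linear": [0, 0.001, 0.021], "rot": [0, 0, -0.13]}, {"linear": [0, 0.001, 0.025], "rot": [0, 0, -0.16]}, {"linear": [0, 0.001, 0.028], "rot": [0, 0, -0.17]}, {"linear": [0, 0.001, 0.0285], "rot": [0, 0, -0.17]}, {"linear": [0, 0.001, 0.0285], "rot": [0, 0, -0.17]}])

```text
t: 3.4
tool_pos: [494.8, 7.8, 72.8]
tcp_rot: [[-0.703, -0.712, -0.0], [-0.712, 0.703, 0.0], [0.0, 0.0, -1.0]]
ft_force: [-0.4, 0.0, 0.2]
grip_width: 0.002
finger_force: 0.0
```

```bash
cat >> h.py <<'E'
def turn(degs,C=(498,-36.1)):
    s=arm.read_state();R=s["tcp_rot"];v=(R.T@np.array([s["tool_pos"][0]-C[0],s["tool_pos"][1]-C[1],0]))[:2]/1000
    print("pose",s["tool_pos"],"q",s["qpos"],"F",s["ft_force"],"hd",np.degrees(np.arctan2(R[1,0],R[0,0])),"v",v)
    for a in np.radians(degs):
        m=np.array([[np.cos(a),-np.sin(a)],[np.sin(a),np.cos(a)]]); d=m@v-v
        print(f"[{d[0]:.4f},{d[1]:.4f},0] rot {a:.3f}")
E
python3 -c "
from h import *
turn(np.arange(1,9)*6)"
```

```text
pose [494.8339   7.8316  72.7745] q [ 29.902   42.219  -46.5453 115.6712  46.2275  42.4936  89.6753] F [-0.4259  0.0453  0.188 ] hd -134.6288421917541 v [-0.029   0.0331]
[-0.0033,-0.0032,0] rot 0.105
[-0.0063,-0.0068,0] rot 0.209
[-0.0088,-0.0106,0] rot 0.314
[-0.0110,-0.0147,0] rot 0.419
[-0.0127,-0.0190,0] rot 0.524
[-0.0139,-0.0234,0] rot 0.628
[-0.0147,-0.0279,0] rot 0.733
[-0.0150,-0.0325,0] rot 0.838
```

Emit:
apply_moves(rows=[{"linear": [-0.0033, -0.0032, 0], "rot": [0, 0, 0.105]}, {"linear": [-0.0063, -0.0068, 0], "rot": [0, 0, 0.209]}, {"linear": [-0.0088, -0.0106, 0], "rot": [0, 0, 0.314]}, {"linear": [-0.011, -0.0147, 0], "rot": [0, 0, 0.419]}, {"linear": [-0.0127, -0.019, 0], "rot": [0, 0, 0.524]}, {"linear": [-0.0139, -0.0234, 0], "rot": [0, 0, 0.628]}, {"linear": [-0.0147, -0.0279, 0], "rot": [0, 0, 0.733]}, {"linear": [-0.015, -0.0325, 0], "rot": [0, 0, 0.838]}])

```text
t: 4.2
tool_pos: [528.5, -3.8, 73.0]
tcp_rot: [[-0.999, 0.05, -0.0], [0.05, 0.999, 0.001], [0.0, 0.001, -1.0]]
ft_force: [-1.1, 1.2, -0.4]
grip_width: -0.002
finger_force: 0.5
```

Run:
```python
from h import *
import cv2
turn(np.arange(1,9)*6)
s=arm.read_state(); im=arm.capture("wrist"); np.savez("w3.npz",R=s["tcp_rot"],p=s["tool_pos"])
cv2.imwrite("pics/w3.png",cv2.resize(im[:,:,::-1],(768,576),interpolation=2))
```

```text
pose [528.5012  -3.8487  72.9685] q [ 23.0356  40.4322 -35.939  111.2285  36.1929  40.0714  52.042 ] F [-1.1429  1.1908 -0.3548] hd 177.141740421237 v [-0.0289  0.0337]
[-0.0034,-0.0032,0] rot 0.105
[-0.0064,-0.0067,0] rot 0.209
[-0.0090,-0.0106,0] rot 0.314
[-0.0112,-0.0147,0] rot 0.419
[-0.0130,-0.0189,0] rot 0.524
[-0.0143,-0.0234,0] rot 0.628
[-0.0152,-0.0280,0] rot 0.733
[-0.0155,-0.0326,0] rot 0.838
```

View pics/w3.png

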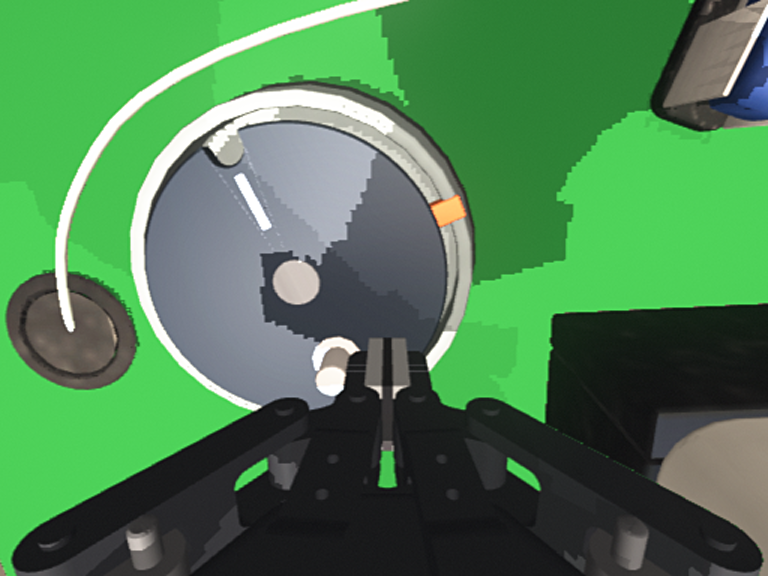

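The peg (foot about (336,358)) now rests against the finger's side at (345,372), and the cap is turning with it. The hub is at (296,282), the notch at (230,150), the white line runs (240,177)–(266,227), and the bar is at (449,210).

```bash
cat >> h.py <<'E'
def angles(f,pts):
    i=arm.camera_info("wrist"); w=np.load(f); T=wristT(dict(tcp_rot=w["R"],tool_pos=w["p"]),i)
    P=lambda u,v,z:ray(i,(u/1.5,v/1.5),z,T)
    c=P(*pts["c"],44); print("c",c)
    for n,z in dict(bar=34,notch=44,l1=44,l2=44).items():
        d=P(*pts[n],z)-c; print(n,np.hypot(d[0],d[1]),np.degrees(np.arctan2(d[1],d[0])))
E
python3 -c "
from h import *
angles('w3.npz',dict(c=(296,282),bar=(449,210),notch=(229,151),l1=(240,177),l2=(266,227)))"
```

```text
c [499.0448 -35.8638  44.    ]
bar 61.96197965932432 111.00759044408854
notch 49.95263312725216 -159.76117060667036
l1 41.05642279593867 -158.75314711845277
l2 22.35527140735243 -158.20150614205252
```

About 90° of clockwise turn is left. I'll do 48° now, then recompute.

Emit:
apply_moves(rows=[{"linear": [-0.0034, -0.0032, 0], "rot": [0, 0, 0.105]}, {"linear": [-0.0064, -0.0067, 0], "rot": [0, 0, 0.209]}, {"linear": [-0.009, -0.0106, 0], "rot": [0, 0, 0.314]}, {"linear": [-0.0112, -0.0147, 0], "rot": [0, 0, 0.419]}, {"linear": [-0.013, -0.0189, 0], "rot": [0, 0, 0.524]}, {"linear": [-0.0143, -0.0234, 0], "rot": [0, 0, 0.628]}, {"linear": [-0.0152, -0.028, 0], "rot": [0, 0, 0.733]}, {"linear": [-0.0155, -0.0326, 0], "rot": [0, 0, 0.838]}])

```text
t: 5.05
tool_pos: [542.8, -37.0, 73.0]
tcp_rot: [[-0.633, 0.774, 0.001], [0.774, 0.633, 0.001], [0.0, 0.001, -1.0]]
ft_force: [0.4, 1.5, -0.4]
grip_width: 0.001
finger_force: 0.5
```

```bash
python3 -c "
from h import *
turn(np.arange(1,9)*4.25)"
```

```text
pose [542.7989 -37.0438  73.0233] q [ 18.0299  38.5246 -24.662  109.4614  25.2914  37.3476  16.9533] F [ 0.3679  1.4648 -0.4334] hd 129.25759899935437 v [-0.0291  0.0341]
[-0.0024,-0.0022,0] rot 0.074
[-0.0047,-0.0047,0] rot 0.148
[-0.0068,-0.0073,0] rot 0.223
[-0.0087,-0.0100,0] rot 0.297
[-0.0104,-0.0129,0] rot 0.371
[-0.0118,-0.0158,0] rot 0.445
[-0.0131,-0.0189,0] rot 0.519
[-0.0141,-0.0221,0] rot 0.593
```

Emit:
apply_moves(rows=[{"linear": [-0.0024, -0.0022, 0], "rot": [0, 0, 0.074]}, {"linear": [-0.0047, -0.0047, 0], "rot": [0, 0, 0.148]}, {"linear": [-0.0068, -0.0073, 0], "rot": [0, 0, 0.223]}, {"linear": [-0.0087, -0.01, 0], "rot": [0, 0, 0.297]}, {"linear": [-0.0104, -0.0129, 0], "rot": [0, 0, 0.371]}, {"linear": [-0.0118, -0.0158, 0], "rot": [0, 0, 0.445]}, {"linear": [-0.0131, -0.0189, 0], "rot": [0, 0, 0.519]}, {"linear": [-0.0141, -0.0221, 0], "rot": [0, 0, 0.593]}])

```text
t: 5.85
tool_pos: [534.8, -62.0, 73.1]
tcp_rot: [[-0.093, 0.996, 0.001], [0.996, 0.093, 0.001], [0.001, 0.001, -1.0]]
ft_force: [0.6, 1.5, -0.1]
grip_width: 0.0
finger_force: 0.5
```

Run:
```python
from h import *
import cv2
turn(np.arange(1,9)*1)
s=arm.read_state(); im=arm.capture("wrist"); np.savez("w4.npz",R=s["tcp_rot"],p=s["tool_pos"])
cv2.imwrite("pics/w4.png",cv2.resize(im[:,:,::-1],(768,576),interpolation=2))
```

```text
pose [534.8153 -62.0064  73.0803] q [ 14.4611  36.7238 -16.3294 110.696   17.051   34.8316  -7.5202] F [ 0.6146  1.5375 -0.1261] hd 95.35295698864195 v [-0.0292  0.0342]
[-0.0006,-0.0005,0] rot 0.017
[-0.0012,-0.0010,0] rot 0.035
[-0.0018,-0.0016,0] rot 0.052
[-0.0023,-0.0021,0] rot 0.070
[-0.0029,-0.0027,0] rot 0.087
[-0.0034,-0.0032,0] rot 0.105
[-0.0040,-0.0038,0] rot 0.122
[-0.0045,-0.0044,0] rot 0.140
```

View pics/w4.png

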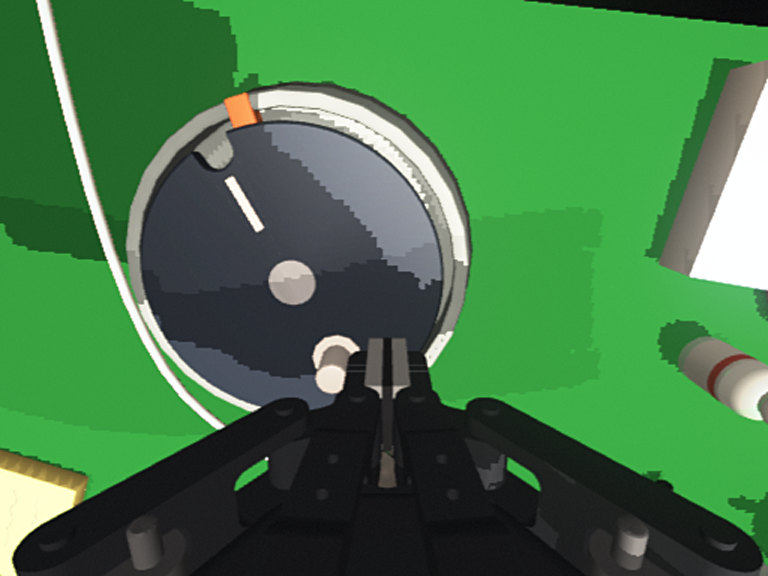

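The notch at (214,152) is now a few degrees short of the orange bar at (241,110), with the hub at (292,282) and the line at (229,178)–(261,231). I'll measure this precisely with blob centroids.

```bash
cat >> h.py <<'E'
def precise(img,f,hub,line,z=44):
    import cv2
    im=cv2.imread(img); hsv=cv2.cvtColor(im,cv2.COLOR_BGR2HSV)
    i=arm.camera_info("wrist"); w=np.load(f); T=wristT(dict(tcp_rot=w["R"],tool_pos=w["p"]),i)
    P=lambda c,z:ray(i,((c[0]+.5)/1.5-.5,(c[1]+.5)/1.5-.5),z,T)
    org=cv2.inRange(hsv,(5,150,120),(20,255,255)); m=cv2.moments(org,True); o=P((m["m10"]/m["m00"],m["m01"]/m["m00"]),34)
    g=(im.min(2)>120).astype(np.uint8); n,L,st,ce=cv2.connectedComponentsWithStats(g)
    k=L[hub[1],hub[0]]; c=P(ce[k],z); kl=L[line[1],line[0]]; l=P(ce[kl],z)
    ys,xs=np.where(L==kl); vx,vy,x0,y0=cv2.fitLine(np.c_[xs,ys].astype(np.float32),2,0,.01,.01).ravel()
    a,b=P((x0-20*vx,y0-20*vy),z),P((x0+20*vx,y0+20*vy),z)
    A=lambda d:np.degrees(np.arctan2(d[1],d[0]))
    print("areas",st[k,4],st[kl,4],m["m00"],"c",c,"r bar/line",np.hypot(*(o-c)[:2]),np.hypot(*(l-c)[:2]))
    for C in (c,np.array([498.5,-36,0])): print("pin",A(o-C),"line",A(l-C))
    print("line dir",A(b-a),A(a-b))
E
python3 -c "
from h import *
precise('pics/w4.png','w4.npz',(292,282),(245,204))
precise('pics/w3.png','w3.npz',(296,282),(253,202))"
```

```text
areas 1601 627 790.0 c [498.9596 -35.7362  44.    ] r bar/line 60.373971112428215 32.023803217952356
pin 111.78456238008235 line 122.62390705947074
pin 111.28727159730168 line 121.67623186216353
line dir -57.46766630443454 122.53233369556548
areas 49077 49077 238.0 c [479.2274 -40.5596  44.    ] r bar/line 63.61708717405385 0.0
pin 93.48218465710364 line 0.0
pin 111.43226750729828 line -166.68937768254528
line dir 153.03481412784936 -26.965185872150645
```

Emit:
apply_moves(rows=[{"linear": [-0.0012, -0.001, 0], "rot": [0, 0, 0.035]}, {"linear": [-0.0023, -0.0021, 0], "rot": [0, 0, 0.07]}, {"linear": [-0.0034, -0.0032, 0], "rot": [0, 0, 0.105]}, {"linear": [-0.0045, -0.0044, 0], "rot": [0, 0, 0.14]}, {"linear": [-0.0052, -0.0053, 0], "rot": [0, 0, 0.166]}, {"linear": [-0.006, -0.0062, 0], "rot": [0, 0, 0.192]}, {"linear": [-0.006, -0.0062, 0], "rot": [0, 0, 0.192]}, {"linear": [-0.006, -0.0062, 0], "rot": [0, 0, 0.192]}])

```text
t: 6.7
tool_pos: [528.6, -69.2, 72.7]
tcp_rot: [[0.098, 0.995, -0.0], [0.995, -0.098, -0.0], [-0.0, -0.0, -1.0]]
ft_force: [1.3, -0.4, 0.6]
grip_width: -0.002
finger_force: 0.4
```

Run:
```python
from h import *
import cv2
turn([1,2,3])
s=arm.read_state(); im=arm.capture("wrist"); np.savez("w5.npz",R=s["tcp_rot"],p=s["tool_pos"])
cv2.imwrite("pics/w5.png",cv2.resize(im[:,:,::-1],(768,576),interpolation=2))
precise('pics/w5.png','w5.npz',(292,282),(245,204))
```

```text
pose [528.6031 -69.2117  72.7436] q [ 13.1267  36.1001 -13.5335 111.5421  14.3107  33.9714 -15.4273] F [ 1.2794 -0.4496  0.5691] hd 84.39892660920904 v [-0.03    0.0337]
[-0.0006,-0.0005,0] rot 0.017
[-0.0012,-0.0011,0] rot 0.035
[-0.0017,-0.0016,0] rot 0.052
areas 1607 631 834.0 c [498.9464 -35.7687  44.    ] r bar/line 56.61414969108162 32.04395931550836
pin 112.96741787209157 line 110.61190359718134
pin 112.460450978241 line 109.7209073899165
line dir -69.45749088491142 110.54250911508859
```

View pics/w5.png

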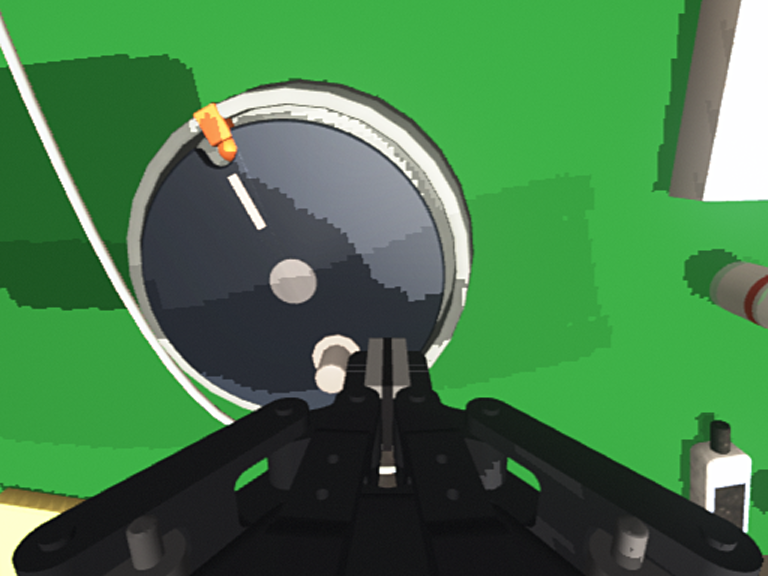

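The orange pin now shows inside the notch, with its dome at about (228,148) and the bar at (211,122). The line reads 110.6°, so I'll compute the pin's own angle from the dome.

Run:
```python
from h import *
import cv2
i=arm.camera_info("wrist"); w=np.load("w5.npz"); T=wristT(dict(tcp_rot=w["R"],tool_pos=w["p"]),i)
P=lambda c,z:ray(i,((c[0]+.5)/1.5-.5,(c[1]+.5)/1.5-.5),z,T)
C=P((292.5,282),44)
for nm,c,z in (("dome",(228,148),33),("bar",(211,122),34),("bar35",(211,122),36)):
    d=P(c,z)-C; print(nm,np.hypot(*d[:2]),np.degrees(np.arctan2(d[1],d[0])))
# predicted pixels of pin top at candidate angles
Ti=np.linalg.inv(T)
for a in (107,109,111,113):
    for r,z in ((52,34),(49,44)):
        p=Ti@np.r_[C[0]+r*np.cos(np.radians(a)),C[1]+r*np.sin(np.radians(a)),z,1]
        u=i["camera_matrix"]@(p[:3]*[1,-1,-1]); u=u[:2]/u[2]; print(a,r,(u+.5)*1.5-.5)
im=cv2.imread("pics/w5.png")[90:190,170:270]; cv2.imwrite("pics/c5.png",cv2.resize(im,None,fx=6,fy=6,interpolation=0))
```

```text
dome 52.16171279592473 109.96573876124187
bar 61.993488630254646 110.38293034171761
bar35 61.509090147017574 109.78274057747439
107 52 [233.7568 145.1281]
107 49 [227.5429 152.9212]
109 52 [229.3202 147.2703]
109 49 [223.1074 155.056 ]
111 52 [224.9879 149.5754]
111 49 [218.7772 157.3533]
113 52 [220.7661 152.0393]
113 49 [214.5584 159.8086]
```

View pics/c5.png

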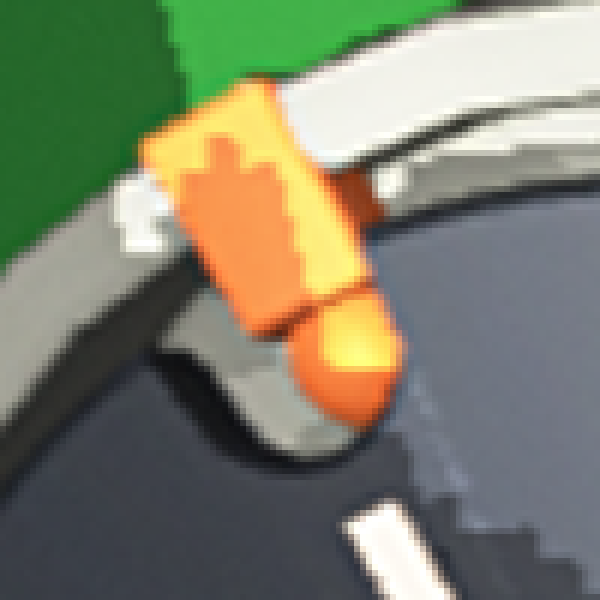

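The crop shows the pin's dome at crop (347,345), seated in the notch opening with the notch's middle at about (290,430). The dome gives 110.0°, the bar 110.4° and the white line 110.6°, so they agree within about 0.5 mm. Next I'll back off from the peg, lift, and move over the cap's centre.

Emit:
apply_moves(rows=[{"linear": [0, 0.005, 0], "rot": [0, 0, 0]}, {"linear": [0, 0.01, 0], "rot": [0, 0, 0]}, {"linear": [0, 0.01, -0.015], "rot": [0, 0, 0]}, {"linear": [0, 0.01, -0.03], "rot": [0, 0, 0]}, {"linear": [0.01, -0.004, -0.03], "rot": [0, 0, 0]}, {"linear": [0.02, -0.018, -0.03], "rot": [0, 0, 0]}, {"linear": [0.03, -0.033, -0.03], "rot": [0, 0, 0]}, {"linear": [0.03, -0.033, -0.03], "rot": [0, 0, 0]}])

```text
t: 7.55
tool_pos: [497.5, -34.5, 103.9]
tcp_rot: [[0.095, 0.995, -0.001], [0.995, -0.095, 0.0], [0.0, -0.001, -1.0]]
ft_force: [0.5, -0.4, 0.7]
grip_width: 0.003
finger_force: 0.0
```

Run:
```python
from h import *
import cv2
s=arm.read_state(); im=arm.capture("wrist"); np.savez("w6.npz",R=s["tcp_rot"],p=s["tool_pos"]);print(s["tool_pos"],s["ft_force"])
cv2.imwrite("pics/w6.png",cv2.resize(im[:,:,::-1],(768,576),interpolation=2))
i=arm.camera_info("wrist"); T=wristT(s,i); im=cv2.imread("pics/w6.png"); g=(im.min(2)>120).astype(np.uint8)
n,L,st,ce=cv2.connectedComponentsWithStats(g)
for k in range(1,n):
    if 60<st[k,4]<5000:
        p=ray(i,(ce[k]+.5)/1.5-.5,44,T); print(ce[k],st[k,4],p, np.degrees(np.arctan2(p[1]+35.8,p[0]-498.9)))
```

```text
[497.476  -34.4883 103.9251] [ 0.5076 -0.4449  0.731 ]
[175.9739 195.6639] 4028 [416.7432  31.8899  44.    ] 140.5145271518894
[354.4453 266.3547] 375 [487.6684  -5.6547  44.    ] 110.43439705215681
[753.7168 311.7212] 226 [666.2164 -44.2055  44.    ] -2.8759523348761156
[387.1533 325.6392] 887 [499.3338 -35.0589  44.    ] 59.66031414432184
[764.5368 337.0211] 95 [673.1931 -57.4575  44.    ] -7.083227148027888
[433.4677 382.3952] 124 [518.6918 -66.4478  44.    ] -57.146419229090675
[376.8611 389.0139] 72 [491.2358 -67.4291  44.    ] -103.62109563406226
[397.1111 388.9861] 72 [500.9774 -68.3484  44.    ] -86.34805908152059
[730.6876 483.8836] 1658 [ 669.3727 -140.7954   44.    ] -31.629223718466015
[386.9831 471.8898] 118 [ 491.4775 -116.1208   44.    ] -95.27973797275725
[635.6148 548.2628] 392 [ 623.2768 -180.0187   44.    ] -49.224935363858215
```

The line still reads 110.4°. Now I'll press at the centre; contact is expected at TCP z 69, home at 59.

Emit:
apply_moves(rows=[{"linear": [0, 0, 0.016], "rot": [0, 0, 0]}, {"linear": [0, 0, 0.028], "rot": [0, 0, 0]}, {"linear": [0, 0, 0.033], "rot": [0, 0, 0]}, {"linear": [0, 0, 0.0345], "rot": [0, 0, 0]}, {"linear": [0, 0, 0.036], "rot": [0, 0, 0]}, {"linear": [0, 0, 0.0375], "rot": [0, 0, 0]}, {"linear": [0, 0, 0.039], "rot": [0, 0, 0]}, {"linear": [0, 0, 0.0395], "rot": [0, 0, 0]}])

```text
t: 8.4
tool_pos: [498.9, -36.4, 63.4]
tcp_rot: [[0.098, 0.995, 0.0], [0.995, -0.098, -0.0], [-0.0, 0.0, -1.0]]
ft_force: [-0.8, -2.2, 3.8]
grip_width: -0.001
finger_force: 1.7
```

Slide is about 5.6 mm at only 3.8 N, past the 2–4 mm pin stop, so the notch is on the pin. I'll press on to home.

Emit:
apply_moves(rows=[{"linear": [0, 0, 0.0015], "rot": [0, 0, 0]}, {"linear": [0, 0, 0.003], "rot": [0, 0, 0]}, {"linear": [0, 0, 0.004], "rot": [0, 0, 0]}, {"linear": [0, 0, 0.0045], "rot": [0, 0, 0]}, {"linear": [0, 0, 0.005], "rot": [0, 0, 0]}, {"linear": [0, 0, 0.0055], "rot": [0, 0, 0]}, {"linear": [0, 0, 0.0055], "rot": [0, 0, 0]}, {"linear": [0, 0, 0.0055], "rot": [0, 0, 0]}])

```text
t: 9.2
tool_pos: [499.1, -36.1, 58.8]
tcp_rot: [[0.098, 0.995, 0.0], [0.995, -0.098, -0.001], [-0.001, 0.0, -1.0]]
ft_force: [-4.8, -3.3, 18.0]
grip_width: 0.005
finger_force: 8.9
```

At z 58.8 the force rises to 18 N, so the cap is at its end stop, fully home. I'll lift straight off.

Emit:
apply_moves(rows=[{"linear": [0, 0, -0.005], "rot": [0, 0, 0]}, {"linear": [0, 0, -0.02], "rot": [0, 0, 0]}, {"linear": [0, 0, -0.045], "rot": [0, 0, 0]}, {"linear": [0, 0, -0.075], "rot": [0, 0, 0]}, {"linear": [0, 0, -0.105], "rot": [0, 0, 0]}, {"linear": [0, 0, -0.125], "rot": [0, 0, 0]}, {"linear": [0, 0, -0.13], "rot": [0, 0, 0]}, {"linear": [0, 0, -0.13], "rot": [0, 0, 0]}])

```text
t: 10.0
tool_pos: [499.2, -35.5, 188.0]
tcp_rot: [[0.097, 0.995, 0.001], [0.995, -0.097, 0.0], [0.001, 0.001, -1.0]]
ft_force: [-0.1, 0.6, -0.4]
grip_width: -0.001
finger_force: 0.0
```

Run:
```python
from h import *
import cv2
im=arm.capture("wrist"); s=arm.read_state(); print(s["tool_pos"],s["ft_force"])
cv2.imwrite("pics/w7.png",cv2.resize(im[60:320,120:400,::-1],None,fx=2,fy=2,interpolation=2))
```

```text
[498.5719 -35.6027 187.1397] [-0.0444  0.1266  0.1342]
```

View pics/w7.png

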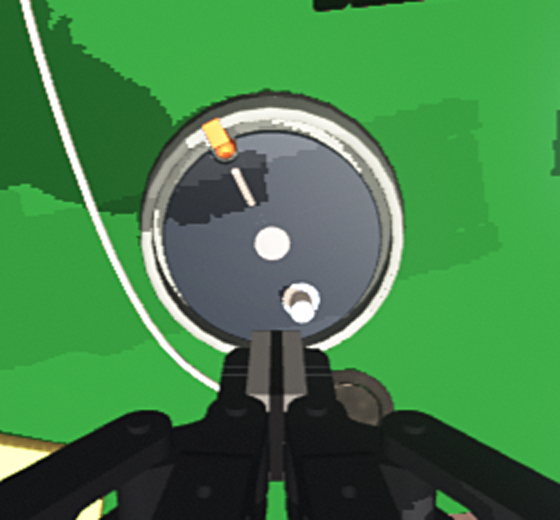

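The cap sits flush inside the collar. The pin dome at (225,150) fills the notch, in line with the white line and hub (272,243), and the gripper is clear.

```bash
python3 -c "
from workcell import arm
print(arm.job_done())"
```

```text
the job is handed in; nothing more can be done
None
```

I turned the cap about 122° clockwise until its notch met the orange pin, pressed it fully home and flush, and handed the job in at about 10 s of the 48 s limit with the arm clear; no verdict came back.

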